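# Draw the dust hood out one hole and open its damper at the jeweller's bench

### The job

The work in the ball vise is about to be filed, so bring the dust hood closer to it: squeeze both orange snap buttons of the telescopic tube flush, draw the tube out towards the vise by one hole, and let both buttons spring out in that next hole. Then open the suction by swinging the red-knobbed damper lever fully round until it is in line with the duct. Leave the tools lying on the bench where they are.

Things in the scene. Friction and masses are not known exactly. Their poses are not given: they have to be found in the camera images.
- extractor: Bench-top dust extraction point, bolted down (place and yaw differ). Origin on the bench top, straight below the two buttons; y runs along the wand from the duct to the hood and vise, x level across it, z up. Along +y: 50 mm duct riser (y = -245 mm), black damper housing (58 mm thick, y = -195 to -145), fixed steel inner tube (34 mm) and, over it, the sliding aluminium outer tube
- buttons (a point): Fixed point on the wand's level axis, 130 mm above the bench, midway between the two orange snap buttons. These are domed round pins 14 mm thick, on the inner tube, one through each side of the outer tube (extractor's +x and -x); at rest each stands 8 mm proud of the outer tube's flat side (57 mm over both)
- button_a (a joint): How far the button on the extractor's +x side is pushed in, m: 0 = sprung fully out, 0.008 = flush with the outer tube's flat side, about 0.0105 = held down inside the tube between two holes. The spring gives 1 N at first, 2.6 N when flush
- button_b (a joint): The same for the button on the extractor's -x side
- wand (a joint): How far the outer tube with its hood is drawn out along the extractor's +y, m: 0 at the start, 0.045 with the buttons in the next hole (45 mm nearer the duct), 0.090 in the last. With a button proud it is locked (0.5 mm play). With both flush it slides: up to 15 N at first, while the domes are cammed under the wall, then about 3 N
- tube_grip (a point): Moves with the outer tube: centre of its starting hole, on the axis (at the start the same as point buttons). The tube has two flat sides 41 mm apart and 18 mm high, facing the extractor's +x and -x, with 15 mm holes. It runs from 110 mm behind this point to 113 mm in front, where the hood's collar begins. Pinching the flats here, over both buttons, presses them flush and holds the tube at once
- hood_mouth (a point): Centre of the open mouth (98 mm across) of the blue hood at the outer tube's end, on the wand's axis, 200 mm from the starting hole
- damper (a joint): Angle of the damper lever, rad: 0 = shut, lever square across the duct (knob towards the extractor's -x, the robot's side); 1.571 = fully open against its stop, lever in line with the duct, knob towards the hood (+y). Seen from above it opens clockwise. It starts at 0 to 0.3 and stays where it is left; it takes about 2 N at the knob
- damper_hinge (a point): The lever's upright axis, above the damper housing at y = -170 mm of the extractor, at the underside of the lever, 166 mm above the bench
- damper_knob (a point): Middle of the red knob at the lever's end, 75 mm from the lever's axis and 194 mm above the bench. The knob is upright and round, 16 mm thick, its top 211 mm and its foot 175 mm above the bench; the lever below it is a flat bar 12 mm wide
- ball_vise: Heavy engraver's ball vise, fixed, 124 mm across and 116 mm high, holding a brass disc; it stands in front of the hood, beyond it along the extractor's +y. Origin at the centre of its underside
- hammer: Loose hammer with wooden handle, 200 mm long, lying on the bench; origin on the bench under the middle of its length. Not to be disturbed
- bench_block: Loose square steel bench block, 75 x 75 x 20 mm; origin at the centre of its underside. Not to be disturbed
- jar: Loose lidded jar, 60 mm across and 70 mm high; origin at the centre of its underside. Not to be disturbed
- file: Loose hand file with wooden handle, 175 mm long, lying on the bench; origin under its middle. Not to be disturbed

How it is judged:
By the outcome, as a careful person would: the job done as asked, in the order asked, and still so for the second after the job is handed in, with the robot touching nothing.
It also fails if it takes over 48 s, if anything falls off the work surface, if the arm or the gripper's body presses on something with over 40 N, if the wrist force passes 120 N, or if a joint passes its speed limit or range.

### The arm

A 6-joint arm with a two-finger parallel gripper is mounted at the origin on the work surface. World frame = base frame: x ahead of the robot, y to its left, z up, the work surface at z = 0. Lengths are in mm, angles in rad, forces in N, time in s.
With the tool pointing down it reaches from about 400 to 925 mm from the base axis. Payload 12.5 kg.
Tool frame: the origin (TCP) lies at the centre of the arm's flange, where the gripper is bolted on; the fingertips stand 190 mm ahead of it and the grasp point (between the pads) lies 171 mm ahead of it; z points along the fingers, y is the direction in which the jaws open and shut (so a half turn about z gives the same grasp; the last joint's range is limited). The gripper opens to 95 mm and grips with 3 to 60 N. Pads are 20 mm wide; open, the fingers measure 119 mm over their backs; the gripper's body (75 mm by 180 mm) begins 59 mm behind the grasp point.
Start: joints at [-1.333, 0.491, 1.559, -0, 1.092, -0.106], TCP at [210.686, -588.418, 404.761] pointing down, gripper open.
Joint ranges: [-3.1, 3.1], [-0.84, 2.19], [0.05, 2.79], [-1.13, 4.28], [0.06, 2.93], [-2.69, 2.69]. Speed limits (rad/s): [2.22, 2.22, 2.79, 3.14, 3.14, 3.14].

### API

Orientations are given as [roll, pitch, yaw] about the fixed x, y, z axes, in that order (R = Rz(yaw) Ry(pitch) Rx(roll)).
In Python, from cell import env gives the robot as it stands.
- The arm moves only by the shell command python3 -m pendant 'ROWS'. ROWS is JSON, a list of rows, each an object of numbers: "x", "y", "z": the shift along the tool's x, y, z in units of 150 mm (1.0 is 150 mm); "rx", "ry", "rz": the turn, a rotation vector about the tool's x, y, z in units of 45 degrees (1.0 is 45 degrees); "jaw": the opening, from 0 (shut) to 1 (fully open). In form: [{"x": .., "y": .., "z": .., "rx": .., "ry": .., "rz": .., "jaw": ..}, ...]. A call has 1 to 10 rows; each row is the pose to reach, as a shift and turn from the pose commanded when the call began, along the tool's axes at that moment; what a row does not reach only later rows make up. A row lasts 1/8 s, in which the tool goes at most 62.5 mm and 10.7 degrees, less where a joint would pass 70% of its speed; a pose out of reach is approached as far as the arm can. A call with a number of a shift or a turn outside -1 to 1 is refused whole. A call with a gripper value outside its range is refused whole. The fingers move at their own pace and stop on an object; the grip force is fixed at half the most. Time passes only in rows, so rows that repeat a pose let the fingers close. It gives the time, the measured TCP pose, the force and the opening at its end, in the units of the state.
- env.state(): the state, without advancing time (a new reading comes with each control period).
- env.read_camera(name): name is "scene" or "top"; returns a dict with "img" (420x560x3 uint8, red, green, blue), "fx", "fy", "cx", "cy" (pixels), "rvec" (rotation vector, rad) and "tvec" (3), from world to camera coordinates, as OpenCV has them. Camera axes: x right, y down, z forward; pixel columns grow to the right and rows downward; lengths in mm; the calibration is good to about 2 mm. A picture is of the moment at which its call begins. There is no depth.
- env.job_done(): hands the job in, once; it reports no verdict.
The state is a dict: "t": time; "joints": joint angles; "qvel": joint speeds; "tau": joint torques, N m; "eef_pos": TCP position; "tcp_rot": TCP orientation; "ft_force": force on the tool from outside, world axes, zero at the start; "moment": the same for the moment, N m; "opening": opening from 0.0 (shut) to 1.0 (fully open).
Only numpy, scipy, OpenCV 4.12 (cv2) and the standard library are available. Lean on these libraries where they do the work, as an engineer would, in place of code of your own. Each camera call takes 0.05 s, during which the arm holds its last target.

## Working session

There is one attempt and no reset: what is moved stays moved. The work goes in short steps, Python scripts to look and compute and a shell command to move; the robot and the scene stay as the last step left them, time stands still between calls to the robot, and variables do not carry over. Pictures are saved under pics/ and viewed, and the job is handed in when it is done.

```bash
mkdir -p pics
python3 - <<'E'
from cell import env
import cv2
print(env.state())
for n in("scene","top"):
    c=env.read_camera(n); cv2.imwrite(f"pics/{n}0.png",c["img"][:,:,::-1]); print(n,{k:c[k] for k in c if k!="img"})
E
```

```text
{'t': 0.0, 'joints': array([-1.33261492e+00,  4.91598311e-01,  1.55947083e+00,  4.96593114e-06,
        1.09169162e+00, -1.05589056e-01]), 'qvel': array([-8.83881932e-04, -1.69469181e-04,  2.79147314e-04,  5.35115995e-05,
       -1.56492147e-03,  8.25825490e-04]), 'tau': array([ 3.20560757e-03, -6.12623334e+01, -2.58185399e+01,  6.93449518e-02,
        4.80474648e-02, -3.46586990e-05]), 'eef_pos': array([ 210.67043181, -588.39133768,  404.13018114]), 'tcp_rot': array([-3.14043151e+00, -1.27490322e-04,  3.43768098e-01]), 'ft_force': array([-1.06694423,  0.10839999,  0.29765875]), 'moment': array([ 0.01577846,  0.00127311, -0.01468485]), 'opening': 1.0009979923637788}
scene {'fx': 466.0968730663518, 'fy': 466.0968730663518, 'cx': 287.0257864498266, 'cy': 208.59402774058378, 'rvec': array([ 1.32882266,  1.938385  , -1.04282663]), 'tvec': array([  64.60404695, -209.40457296, 1485.11907978])}
top {'fx': 482.72532718541896, 'fy': 482.72532718541896, 'cx': 278.3853041344453, 'cy': 212.36946966905063, 'rvec': array([ 2.2100518 , -2.1671001 ,  0.08464402]), 'tvec': array([ 168.03224398,  609.55350557, 1070.86343448])}
```

View pics/scene0.png

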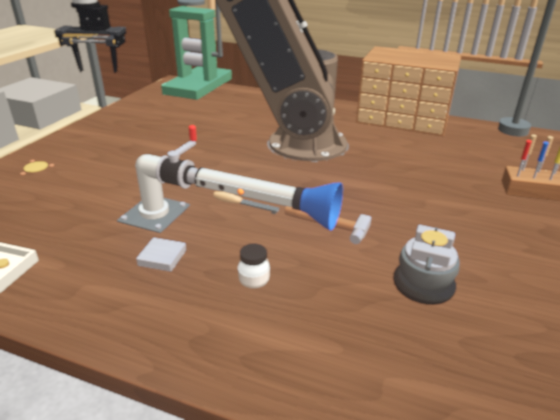

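View pics/top0.png

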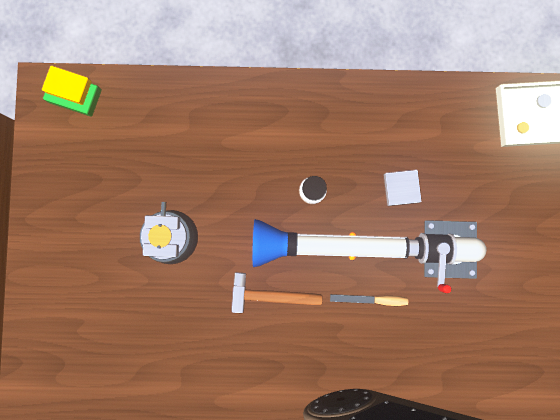

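The top view shows the buttons at about (352,236) and (352,257), the knob at (445,288) and the hood mouth at about (255,243). The vise is on the left, and the hammer and file lie on the robot's side of the wand. I'll zoom in to measure these more closely.

```bash
cat > h.py <<'E'
import numpy as np, cv2
from cell import env
def cam(n):
    c=env.read_camera(n); c["K"]=np.array([[c["fx"],0,c["cx"]],[0,c["fy"],c["cy"]],[0,0,1]]); return c
def ray(c,u,v,z):
    R=cv2.Rodrigues(c["rvec"])[0]; o=-R.T@c["tvec"]; d=R.T@np.linalg.inv(c["K"])@[u,v,1]
    return o+d*(z-o[2])/d[2]
def proj(c,p): return cv2.projectPoints(np.float64(p).reshape(-1,3),c["rvec"],c["tvec"],c["K"],None)[0].reshape(-1,2)
def crop(c,x,y,w,h,s,fn): cv2.imwrite(fn,cv2.resize(c["img"][y:y+h,x:x+w,::-1],None,fx=s,fy=s,interpolation=cv2.INTER_CUBIC))
def blob(c,col,z,box=None):
    hsv=cv2.cvtColor(c["img"],cv2.COLOR_RGB2HSV);
E
python3 - <<'E'
from h import *
c=cam("top"); crop(c,240,200,260,110,3,"pics/t1.png")
s=cam("scene"); crop(s,110,110,270,170,2.9,"pics/s1.png")
hsv=cv2.cvtColor(c["img"],cv2.COLOR_RGB2HSV)
for nm,lo,hi in(("orange",(8,150,150),(25,255,255)),("red",(0,180,120),(6,255,255)),("blue",(105,120,60),(125,255,255))):
    m=cv2.inRange(hsv,lo,hi); n,l,st,ce=cv2.connectedComponentsWithStats(m)
    for i in range(1,n):
        if st[i,4]>8 and 190<ce[i][1]<310: print(nm,st[i],ce[i])
E
```

```text
orange [162 225   8   7   9] [165.88888889 227.55555556]
orange [149 227   5  13  16] [150.1875 232.75  ]
orange [349 232   7   3  15] [352.         233.26666667]
orange [349 256   7   4  13] [352.         257.92307692]
orange [245 290  77  11 207] [286.09661836 294.06763285]
orange [258 300  32   4  36] [274.19444444 301.25      ]
orange [291 302  31   3  36] [305.55555556 303.38888889]
red [438 285  13   8  82] [444.58536585 288.35365854]
blue [ 253  220   35   47 1217] [267.71405094 243.06080526]
```

View pics/t1.png

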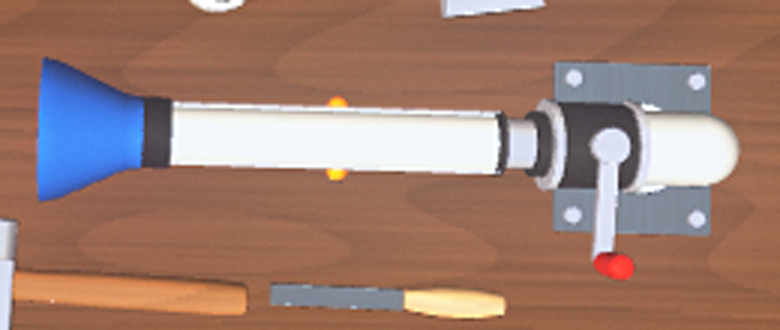

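View pics/s1.png

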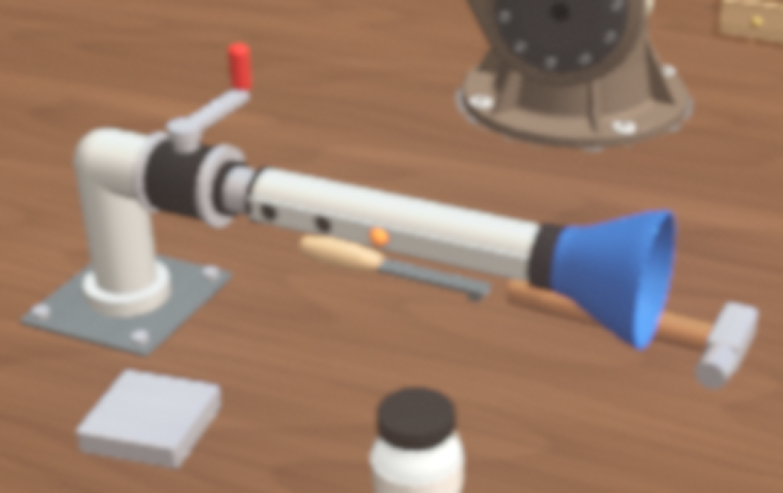

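Run:
```python
from h import *
from scipy.optimize import least_squares
c=cam("top"); s=cam("scene")
T=lambda u,v:(240+u/3,200+v/3)
S=lambda u,v:(110+u/2.9,110+v/2.9)
obs=[(c,(25,0,130),(352,233.8)),(c,(-25,0,130),(352.2,257.6)),
 (c,(49,200,130),T(42,58)),(c,(-49,200,130),T(40,201)),
 (c,(0,113,147),T(171,134)),(c,(0,-110,147),T(500,143)),
 (s,(26,0,130),S(379,237)),(s,(20.5,-45,130),S(323,224)),(s,(20.5,-90,130),S(268,212))]
def P(p,q):
    a=p[2]; return [p[0]+q[0]*np.cos(a)-q[1]*np.sin(a),p[1]+q[0]*np.sin(a)+q[1]*np.cos(a),q[2]]
f=lambda p:np.concatenate([(proj(k,P(p,q))[0]-o) for k,q,o in obs])
b=ray(c,352,245.7,130)
r=least_squares(f,[b[0],b[1],0],x_scale=[1,1,.01],loss="soft_l1"); p=r.x
print(b,p); print(f(p).reshape(-1,2).round(1))
k=ray(c,*T(620,265),211); k2=ray(s,*S(239,46),211); print("knobtop",k,k2)
h=P(p,(0,-170,166)); print("hinge",h)
for kk in(k,k2):
    d=np.array(kk[:2])-h[:2]; a=-p[2]; dx=d[0]*np.cos(a)-d[1]*np.sin(a);dy=d[0]*np.sin(a)+d[1]*np.cos(a); print(dx,dy,np.hypot(dx,dy),np.arctan2(dy,-dx))
print("hoodmouth",P(p,(0,200,130)),"scene resid", )
for n,u,v,z in(("file tip",330,299,5),("file handle end",408,301,15),("hammer end",322,299,12),("hammer head top",239,274,20),("hammer head bot",238,312,20),("jar",313,188,70),("jar lid edge",313,201,70),("block",403,188,20),("block corner",420,204,20)): print(n,ray(c,u,v,z).round(0))
print("vise",ray(c,167,237,60))
```

```text
[533.65207681  30.08483469 130.        ] [ 5.32969674e+02  3.09471098e+01 -8.21431127e-03]
[[-0.2 -0.1]
 [-0.8  0.8]
 [-0.3 -0.2]
 [-1.2  0.6]
 [-0.8 -0.2]
 [ 1.4 -0.1]
 [-1.7  0.5]
 [-0.6 -0.5]
 [-0.5 -0.5]]
knobtop [ 457.94199659 -133.05861796  211.        ] [ 457.5909465  -129.40416947  211.        ]
hinge [np.float64(531.5732569366568), np.float64(-139.0471548594253), 166]
-73.67796738387386 5.383511573627605 73.87438713574932 0.07293851294209273
-74.05902406514824 9.034953174158671 74.6081056209139 0.12139676953805192
hoodmouth [np.float64(534.6125179263012), np.float64(230.94036235248933), 130] scene resid
file tip [413.  59.   5.]
file handle end [ 413. -115.   15.]
hammer end [413.  78.  12.]
hammer head top [466. 266.  20.]
hammer head bot [382. 266.  20.]
jar [657. 106.  70.]
jar lid edge [629. 106.  70.]
block [ 667. -103.   20.]
block corner [ 632. -141.   20.]
vise [545.02250678 420.69903585  60.        ]
```

```bash
cat >> h.py <<'E'
from scipy.spatial.transform import Rotation as Rn
def plan(target,yaw,cur=None,rpy=None):
    st=env.state(); cur=st["eef_pos"] if cur is None else np.array(cur); rpy=st["tcp_rot"] if rpy is None else rpy
    R=Rn.from_euler("xyz",rpy); G=Rn.from_euler("xyz",[np.pi,0,yaw])
    print("t",round(st["t"],2),"pos",st["eef_pos"].round(1),"rpy",st["tcp_rot"].round(4),"F",st["ft_force"].round(1),"open",round(st["opening"],3))
    print("shift",(R.inv().apply(np.array(target)-cur)/150).round(3),"turn",((R.inv()*G).as_rotvec()/np.deg2rad(45)).round(3))
E
python3 -m pendant '[{"z":-0.4,"x":0.2,"y":-0.2,"rz":-0.2},{"x":1,"y":-0.92,"z":-0.4,"rz":-1},{"x":1,"y":-0.92,"z":-0.4,"rz":-1},{"x":1,"y":-0.92,"z":-0.4,"rz":-1},{"x":1,"y":-0.92,"z":-0.4,"rz":-1},{"x":1,"y":-0.92,"z":-0.4,"rz":-1}]'
python3 -c "
from h import *
plan((533,31,440),1.5626)"
```

```text
t 0.3 pos [ 210.7 -588.4  404.5] rpy [-3.1413 -0.      0.3438] F [ 0.1 -0.4  0.2] open 1.003
shift [ 3.415 -3.164 -0.235] turn [-0.    -0.    -1.552]invalid input
```

```bash
python3 -m pendant '[{"x":0.3,"y":-0.28,"z":-0.3,"rx":0,"ry":0,"rz":-0.2,"jaw":1},{"x":1,"y":-0.92,"z":-0.4,"rx":0,"ry":0,"rz":-1,"jaw":1},{"x":1,"y":-0.92,"z":-0.4,"rx":0,"ry":0,"rz":-1,"jaw":1},{"x":1,"y":-0.92,"z":-0.4,"rx":0,"ry":0,"rz":-1,"jaw":1},{"x":1,"y":-0.92,"z":-0.4,"rx":0,"ry":0,"rz":-1,"jaw":1},{"x":1,"y":-0.92,"z":-0.4,"rx":0,"ry":0,"rz":-1,"jaw":1}]'
python3 -c "
from h import *
plan((533,31,440),1.5626)"
```

```text
t: 1.05
eef_pos: [305.6, -407.6, 465.0]
tcp_rot: [3.141, 0.0, 1.129]
ft_force: [-0.1, 1.0, 1.1]
opening: 0.999
t 1.05 pos [ 305.6 -407.6  465. ] rpy [3.1412e+00 4.0000e-04 1.1292e+00] F [-0.1  1.   1.1] open 0.999
shift [3.292 0.121 0.165] turn [ 0.     0.001 -0.552]
```

```bash
python3 -m pendant '[{"x":1,"y":0.04,"z":0,"rx":0,"ry":0,"rz":-0.55,"jaw":1},{"x":1,"y":0.04,"z":0,"rx":0,"ry":0,"rz":-0.55,"jaw":1},{"x":1,"y":0.04,"z":0,"rx":0,"ry":0,"rz":-0.55,"jaw":1}]'
python3 -c "
from h import *
plan((533,31,440),1.5626)"
```

```text
t: 1.42
eef_pos: [375.5, -273.0, 464.7]
tcp_rot: [-3.142, -0.0, 1.564]
ft_force: [0.1, 0.8, 0.1]
opening: 0.998
t 1.43 pos [ 375.5 -273.   464.7] rpy [-3.1415e+00 -3.0000e-04  1.5639e+00] F [0.1 0.8 0.1] open 0.998
shift [2.034 1.036 0.165] turn [-0.    -0.     0.002]
```

```bash
python3 -m pendant '[{"x":1,"y":0.52,"z":0,"rx":0,"ry":0,"rz":0,"jaw":1},{"x":1,"y":0.52,"z":0,"rx":0,"ry":0,"rz":0,"jaw":1},{"x":1,"y":0.52,"z":0,"rx":0,"ry":0,"rz":0,"jaw":1}]'
python3 -m pendant '[{"x":1,"y":0.52,"z":0,"rx":0,"ry":0,"rz":0,"jaw":1},{"x":1,"y":0.52,"z":0,"rx":0,"ry":0,"rz":0,"jaw":1},{"x":1,"y":0.52,"z":0,"rx":0,"ry":0,"rz":0,"jaw":1}]'
python3 - <<'E'
from h import *
plan((533,31,301),1.5626)
c=cam("top"); s=cam("scene"); cv2.imwrite("pics/t2.png",c["img"][:,:,::-1]); cv2.imwrite("pics/s2.png",s["img"][:,:,::-1])
E
```

```text
t: 1.8
eef_pos: [455.1, -124.0, 464.7]
tcp_rot: [3.142, 0.0, 1.559]
ft_force: [0.4, -0.6, -0.1]
opening: 1.001
t: 2.17
eef_pos: [534.8, 25.5, 464.5]
tcp_rot: [-3.141, 0.0, 1.56]
ft_force: [-0.1, -0.5, -0.6]
opening: 0.999
t 2.17 pos [534.8  25.5 464.5] rpy [-3.1414  0.      1.5597] F [-0.1 -0.5 -0.6] open 0.999
shift [ 0.037 -0.012  1.09 ] turn [-0.     0.    -0.004]
```

View pics/s2.png

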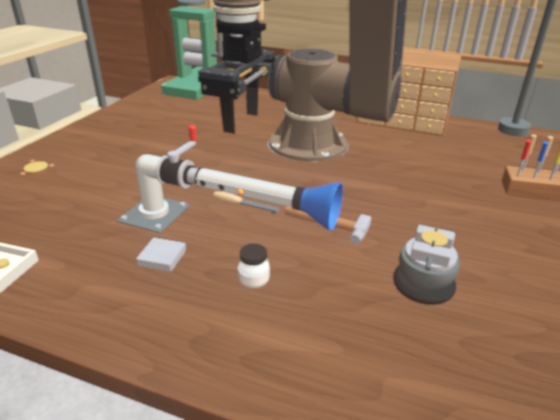

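View pics/t2.png

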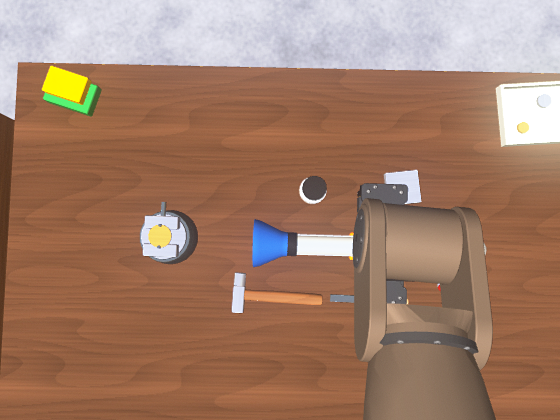

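Run:
```python
from h import *
s=cam("scene");c=cam("top")
print(proj(s,[[534+47,25.5,275],[534-47,25.5,275],[534,25.5,293]]),proj(c,[[534+85,25.5,380],[534-85,25.5,380]]))
plan((533,31,301),1.5626)
```

```text
[[228.61125429 130.20180425]
 [249.46807611 113.24517035]
 [239.15171458 112.54911952]] [[381.66527431 189.34717018]
 [381.18248682 302.10688947]]
t 2.38 pos [534.   23.7 464.2] rpy [-3.1406e+00  2.0000e-04  1.5608e+00] F [-1.4 -0.3  0.7] open 0.999
shift [ 0.049 -0.006  1.088] turn [-0.001  0.    -0.002]
```

```bash
python3 -m pendant '[{"x":0.046,"y":-0.006,"z":0.2,"rx":0,"ry":0,"rz":0,"jaw":1},{"x":0.046,"y":-0.006,"z":0.5,"rx":0,"ry":0,"rz":0,"jaw":1},{"x":0.046,"y":-0.006,"z":0.75,"rx":0,"ry":0,"rz":0,"jaw":1},{"x":0.046,"y":-0.006,"z":0.75,"rx":0,"ry":0,"rz":0,"jaw":1}]'
python3 - <<'E'
from h import *
plan((533,30.5,301),1.5626)
c=cam("scene"); crop(c,110,60,270,200,2.9,"pics/s3.png")
plan((533,30.5,301),1.5626)
E
```

```text
t: 2.88
eef_pos: [532.6, 29.2, 350.5]
tcp_rot: [-3.137, -0.0, 1.559]
ft_force: [0.6, -0.3, 0.7]
opening: 0.998
t 2.88 pos [532.6  29.2 350.5] rpy [-3.1369e+00 -1.0000e-04  1.5587e+00] F [ 0.6 -0.3  0.7] open 0.998
shift [0.008 0.004 0.33 ] turn [-0.006 -0.    -0.005]
t 2.92 pos [533.   29.4 352.2] rpy [-3.140e+00  1.000e-04  1.559e+00] F [ 1.  -0.6  0.4] open 1.003
shift [0.007 0.    0.342] turn [-0.002  0.    -0.005]
```

View pics/s3.png

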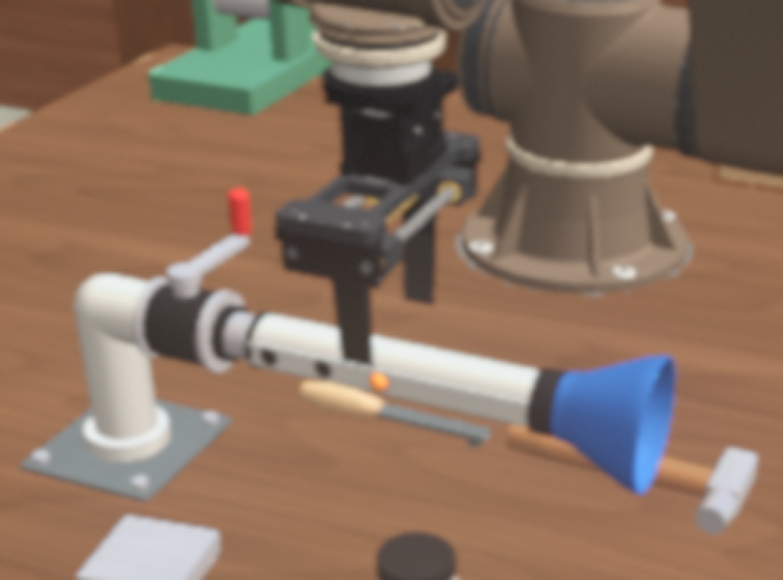

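Run:
```python
from h import *
s=cam("scene")
f=lambda q:(proj(s,q)-[110,60])*2.9
print(f([[581,29.4,162],[581,29.4,111],[587,29.4,162],[559,30.5,130],[559,30,130]]))
```

```text
[[356.72189746 357.9073693 ]
 [359.7022646  420.73026801]
 [352.84511897 361.90752764]
 [373.61097961 383.26488658]
 [372.97438125 383.12798941]]
```

The scene camera puts the button about 2 mm further along +y than the top camera does. The fingertip check agrees with the scene camera, so I'm aiming at y≈32.

```bash
python3 -m pendant '[{"x":0.017,"y":0,"z":0.12,"rx":0,"ry":0,"rz":-0.005,"jaw":1},{"x":0.017,"y":0,"z":0.24,"rx":0,"ry":0,"rz":-0.005,"jaw":1},{"x":0.017,"y":0,"z":0.34,"rx":0,"ry":0,"rz":-0.005,"jaw":1},{"x":0.017,"y":0,"z":0.34,"rx":0,"ry":0,"rz":-0.005,"jaw":1}]'
python3 - <<'E'
from h import *
c=cam("scene"); crop(c,180,110,130,120,5,"pics/s4.png")
plan((533,32,301),1.5626)
s=c;print((proj(s,[[581,32,111],[559,32,130]])-[180,110])*5)
E
```

```text
t: 3.48
eef_pos: [533.1, 32.8, 301.3]
tcp_rot: [-3.141, 0.0, 1.565]
ft_force: [0.0, -0.1, -0.1]
opening: 1.0
t 3.52 pos [533.2  32.9 301.8] rpy [3.1411e+00 1.0000e-04 1.5647e+00] F [-0.  -0.1  0.6] open 0.998
shift [-0.006 -0.001  0.005] turn [0.001 0.    0.003]
[[275.91171327 476.68429658]
 [297.45155464 411.51003526]]
```

View pics/s4.png

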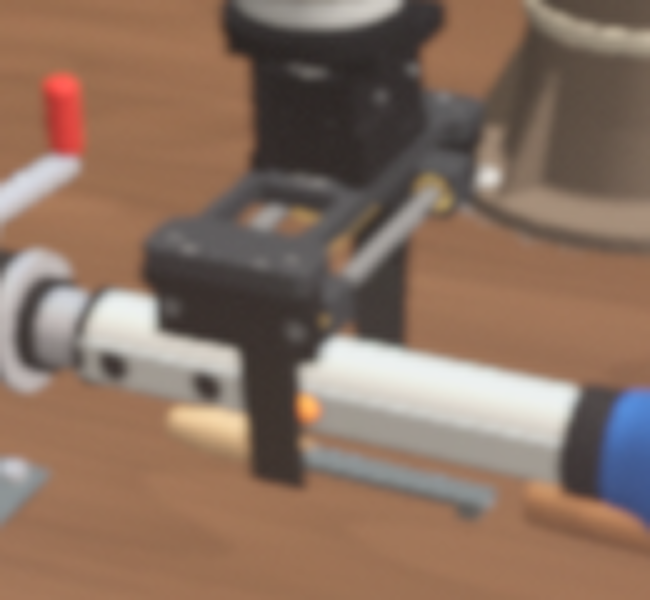

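```bash
for i in 1; do python3 -m pendant '[{"x":0,"y":0,"z":0,"rx":0,"ry":0,"rz":0,"jaw":0.62},{"x":0,"y":0,"z":0,"rx":0,"ry":0,"rz":0,"jaw":0.62},{"x":0,"y":0,"z":0,"rx":0,"ry":0,"rz":0,"jaw":0.62}]'; python3 -m pendant '[{"x":0,"y":0,"z":0,"rx":0,"ry":0,"rz":0,"jaw":0.57},{"x":0,"y":0,"z":0,"rx":0,"ry":0,"rz":0,"jaw":0.53}]'; done
python3 - <<'E'
from h import *
c=cam("scene"); crop(c,180,110,130,120,5,"pics/s5.png")
plan((533,32,301),1.5626)
E
```

```text
t: 3.9
eef_pos: [533.0, 33.1, 301.5]
tcp_rot: [3.141, 0.0, 1.565]
ft_force: [0.1, 1.1, -0.2]
opening: 0.742
t: 4.15
eef_pos: [532.9, 33.1, 301.2]
tcp_rot: [-3.141, 0.0, 1.565]
ft_force: [0.7, 0.9, 0.1]
opening: 0.553
t 4.2 pos [533.   33.  301.2] rpy [-3.1415e+00  1.0000e-04  1.5651e+00] F [-0.7 -0.2  0.4] open 0.54
shift [-0.007  0.     0.002] turn [-0.     0.     0.003]
```

View pics/s5.png

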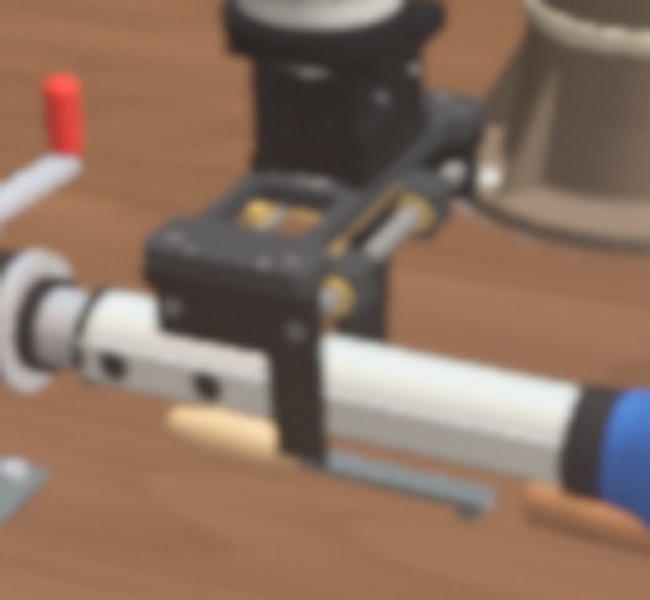

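The finger covers the button, and its centre column (about 302) matches the button's (about 303.5). Closing fully.

```bash
python3 -m pendant '[{"x":0,"y":0,"z":0,"rx":0,"ry":0,"rz":0,"jaw":0.48},{"x":0,"y":0,"z":0,"rx":0,"ry":0,"rz":0,"jaw":0.45},{"x":0,"y":0,"z":0,"rx":0,"ry":0,"rz":0,"jaw":0.43}]'; python3 -m pendant '[{"x":0,"y":0,"z":0,"rx":0,"ry":0,"rz":0,"jaw":0.3},{"x":0,"y":0,"z":0,"rx":0,"ry":0,"rz":0,"jaw":0.3},{"x":0,"y":0,"z":0,"rx":0,"ry":0,"rz":0,"jaw":0.3},{"x":0,"y":0,"z":0,"rx":0,"ry":0,"rz":0,"jaw":0.3}]'
```

```text
t: 4.58
eef_pos: [532.6, 33.1, 301.2]
tcp_rot: [-3.14, 0.0, 1.565]
ft_force: [-4.8, -0.7, 4.6]
opening: 0.433
t: 5.08
eef_pos: [532.5, 33.0, 301.2]
tcp_rot: [-3.14, -0.0, 1.565]
ft_force: [-5.2, -0.0, 3.8]
opening: 0.426
```

```bash
python3 -m pendant '[{"x":0.015,"y":0,"z":0,"rx":0,"ry":0,"rz":0,"jaw":0.3},{"x":0.03,"y":0,"z":0,"rx":0,"ry":0,"rz":0,"jaw":0.3},{"x":0.045,"y":0,"z":0,"rx":0,"ry":0,"rz":0,"jaw":0.3},{"x":0.06,"y":0,"z":0,"rx":0,"ry":0,"rz":0,"jaw":0.3},{"x":0.08,"y":0,"z":0,"rx":0,"ry":0,"rz":0,"jaw":0.3},{"x":0.1,"y":0,"z":0,"rx":0,"ry":0,"rz":0,"jaw":0.3}]'
python3 - <<'E'
from h import *
c=cam("scene"); crop(c,180,110,130,120,5,"pics/s6.png")
plan((533,32,301),1.5626)
E
```

```text
t: 5.82
eef_pos: [532.7, 47.6, 301.2]
tcp_rot: [-3.14, 0.001, 1.565]
ft_force: [-4.1, -5.1, 4.0]
opening: 0.426
t 5.88 pos [532.6  48.  301.1] rpy [-3.1399e+00  4.0000e-04  1.5647e+00] F [-5.6  0.6  4.3] open 0.432
shift [-0.107  0.003  0.001] turn [-0.002  0.001  0.003]
```

View pics/s6.png

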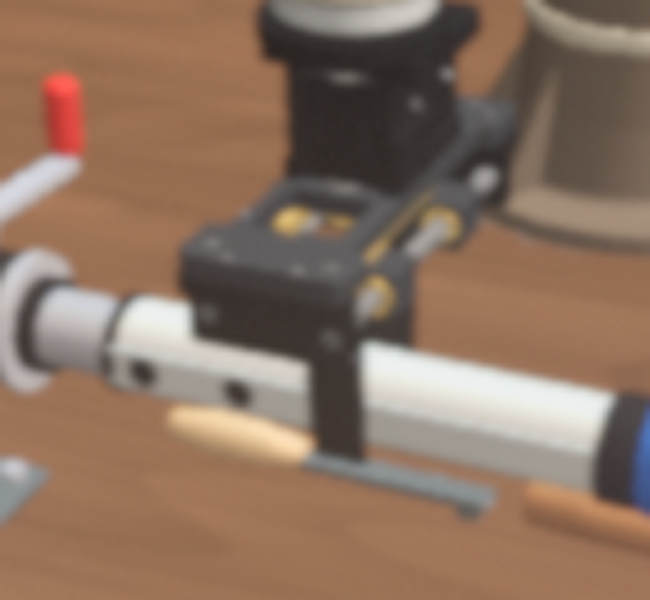

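The tube has moved with the gripper (15 mm, its rear edge shifted from column 85 to 112) and the holes are clear of orange. Continuing.

```bash
python3 -m pendant '[{"x":0.03,"y":0,"z":0,"rx":0,"ry":0,"rz":0,"jaw":0.3},{"x":0.06,"y":0,"z":0,"rx":0,"ry":0,"rz":0,"jaw":0.3},{"x":0.09,"y":0,"z":0,"rx":0,"ry":0,"rz":0,"jaw":0.3},{"x":0.12,"y":0,"z":0,"rx":0,"ry":0,"rz":0,"jaw":0.3},{"x":0.145,"y":0,"z":0,"rx":0,"ry":0,"rz":0,"jaw":0.3},{"x":0.16,"y":0,"z":0,"rx":0,"ry":0,"rz":0,"jaw":0.3},{"x":0.167,"y":0,"z":0,"rx":0,"ry":0,"rz":0,"jaw":0.3},{"x":0.173,"y":0,"z":0,"rx":0,"ry":0,"rz":0,"jaw":0.3}]'
python3 -m pendant '[{"x":0.005,"y":0,"z":0,"rx":0,"ry":0,"rz":0,"jaw":0.3},{"x":0.01,"y":0,"z":0,"rx":0,"ry":0,"rz":0,"jaw":0.3},{"x":0.014,"y":0,"z":0,"rx":0,"ry":0,"rz":0,"jaw":0.3},{"x":0.018,"y":0,"z":0,"rx":0,"ry":0,"rz":0,"jaw":0.3},{"x":0.022,"y":0,"z":0,"rx":0,"ry":0,"rz":0,"jaw":0.3}]'
python3 - <<'E'
from h import *
c=cam("scene"); crop(c,180,110,130,120,5,"pics/s7.png")
plan((533,32,301),1.5626)
E
```

```text
t: 6.88
eef_pos: [532.9, 74.0, 301.1]
tcp_rot: [-3.14, 0.0, 1.565]
ft_force: [-4.6, 1.6, 3.5]
opening: 0.431
t: 7.5
eef_pos: [532.9, 77.5, 301.2]
tcp_rot: [-3.14, -0.0, 1.565]
ft_force: [-5.1, -0.9, 4.2]
opening: 0.433
t 7.55 pos [532.9  77.5 301.1] rpy [-3.1403 -0.      1.565 ] F [-4.9  0.8  4. ] open 0.428
shift [-0.303  0.002  0.001] turn [-0.002 -0.     0.003]
```

View pics/s7.png

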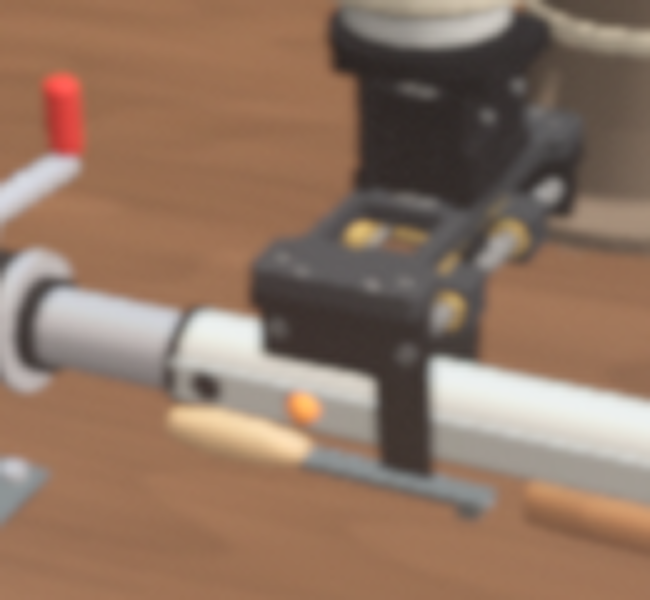

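Button a has sprung out at (303,408). Before letting go I'll jog gently either way, to let button b seat and to confirm the lock.

```bash
python3 -m pendant '[{"x":0.006,"y":0,"z":0,"rx":0,"ry":0,"rz":0,"jaw":0.3},{"x":0.01,"y":0,"z":0,"rx":0,"ry":0,"rz":0,"jaw":0.3},{"x":0.01,"y":0,"z":0,"rx":0,"ry":0,"rz":0,"jaw":0.3}]'
python3 -m pendant '[{"x":-0.006,"y":0,"z":0,"rx":0,"ry":0,"rz":0,"jaw":0.3},{"x":-0.013,"y":0,"z":0,"rx":0,"ry":0,"rz":0,"jaw":0.3},{"x":-0.013,"y":0,"z":0,"rx":0,"ry":0,"rz":0,"jaw":0.3}]'
python3 -m pendant '[{"x":0.005,"y":0,"z":0,"rx":0,"ry":0,"rz":0,"jaw":0.3},{"x":0.005,"y":0,"z":0,"rx":0,"ry":0,"rz":0,"jaw":0.3}]'
python3 - <<'E'
from h import *
c=cam("top"); cv2.imwrite("pics/t8.png",c["img"][:,:,::-1])
E
```

```text
t: 7.92
eef_pos: [532.9, 78.7, 301.2]
tcp_rot: [-3.14, 0.0, 1.565]
ft_force: [-4.3, -2.5, 4.2]
opening: 0.43
t: 8.3
eef_pos: [532.9, 77.1, 301.2]
tcp_rot: [-3.14, -0.001, 1.565]
ft_force: [-5.2, 2.5, 4.0]
opening: 0.431
t: 8.55
eef_pos: [532.9, 77.7, 301.1]
tcp_rot: [-3.14, 0.0, 1.565]
ft_force: [-4.9, -0.3, 4.0]
opening: 0.429
```

View pics/t8.png

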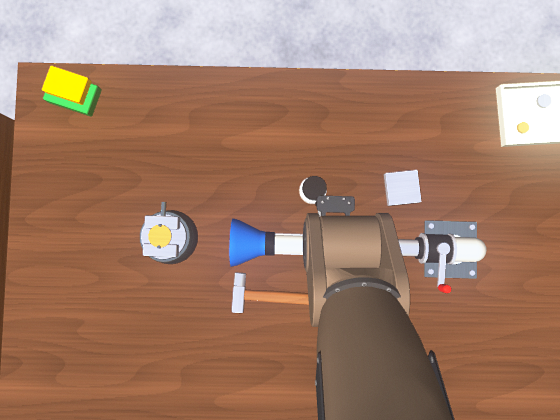

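```bash
python3 -m pendant '[{"x":0.008,"y":0,"z":0,"rx":0,"ry":0,"rz":0,"jaw":0.3},{"x":0.014,"y":0,"z":0,"rx":0,"ry":0,"rz":0,"jaw":0.3},{"x":0.014,"y":0,"z":0,"rx":0,"ry":0,"rz":0,"jaw":0.3}]'
python3 - <<'E'
from h import *
c=cam("scene"); crop(c,180,110,130,120,5,"pics/s9.png")
plan((533,32,301),1.5626)
E
```

```text
t: 8.98
eef_pos: [533.0, 79.2, 301.2]
tcp_rot: [-3.14, 0.001, 1.565]
ft_force: [-6.1, -6.6, 4.2]
opening: 0.426
t 9.03 pos [533.   79.2 301.1] rpy [-3.1402e+00  1.0000e-03  1.5650e+00] F [-5.4 -7.1  4.8] open 0.427
shift [-0.315  0.002  0.001] turn [-0.002  0.001  0.003]
```

View pics/s9.png

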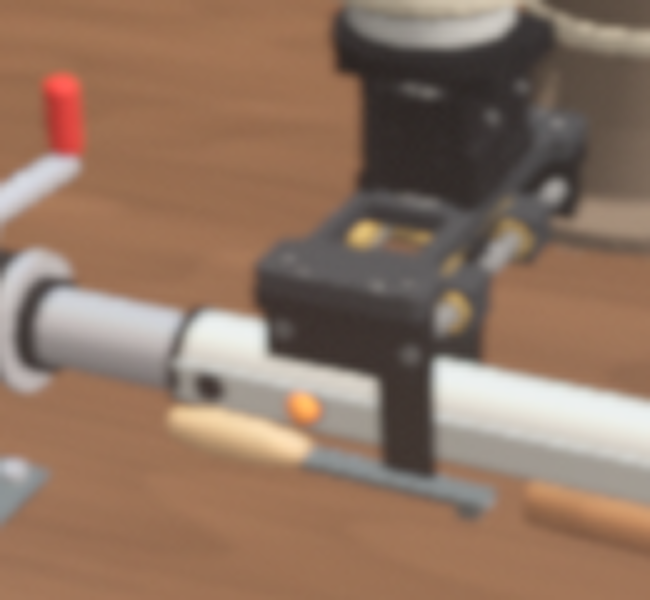

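The pull force rises to 7 N at +1.5 mm, so it is locked. I'll relax that pull, open and lift.

```bash
python3 -m pendant '[{"x":-0.01,"y":0,"z":0,"rx":0,"ry":0,"rz":0,"jaw":0.3},{"x":-0.01,"y":0,"z":0,"rx":0,"ry":0,"rz":0,"jaw":0.9},{"x":-0.01,"y":0,"z":0,"rx":0,"ry":0,"rz":0,"jaw":0.9},{"x":-0.01,"y":0,"z":0,"rx":0,"ry":0,"rz":0,"jaw":0.9},{"x":-0.01,"y":0,"z":0,"rx":0,"ry":0,"rz":0,"jaw":0.9}]'
python3 -m pendant '[{"x":0,"y":0,"z":-0.3,"rx":0,"ry":0,"rz":0,"jaw":0.9},{"x":0,"y":0,"z":-0.65,"rx":0,"ry":0,"rz":0,"jaw":0.9},{"x":0.3,"y":-0.3,"z":-0.9,"rx":0,"ry":0,"rz":0,"jaw":0.9},{"x":0.6,"y":-0.6,"z":-0.9,"rx":0,"ry":0,"rz":0,"jaw":0.9},{"x":0.6,"y":-1,"z":-0.9,"rx":0,"ry":0,"rz":0,"jaw":0.9},{"x":0.6,"y":-1,"z":-0.9,"rx":0,"ry":0,"rz":0,"jaw":0.9}]'
python3 - <<'E'
from h import *
c=cam("top"); cv2.imwrite("pics/t10.png",cv2.resize(c["img"][190:310,220:500,::-1],None,fx=2.8,fy=2.8,interpolation=cv2.INTER_CUBIC))
s=cam("scene");crop(s,110,110,270,170,2.9,"pics/s10.png")
plan((533,32,301),1.5626)
E
```

```text
t: 9.65
eef_pos: [533.3, 78.2, 301.2]
tcp_rot: [3.141, 0.0, 1.565]
ft_force: [-0.5, -0.3, 0.9]
opening: 0.794
t: 10.4
eef_pos: [380.6, 169.6, 436.6]
tcp_rot: [-3.142, 0.0, 1.567]
ft_force: [-0.2, -1.0, 1.0]
opening: 0.901
t 10.5 pos [383.3 169.3 436.7] rpy [ 3.1401e+00 -3.0000e-04  1.5660e+00] F [ 0.6 -0.2 -0.6] open 0.904
shift [-0.911  1.001  0.906] turn [ 0.002 -0.     0.004]
```

View pics/t10.png

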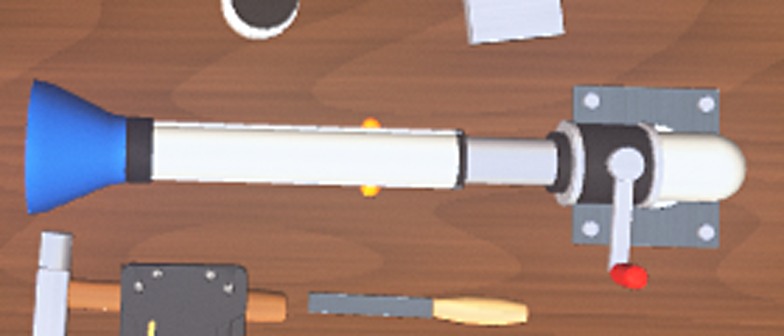

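View pics/s10.png

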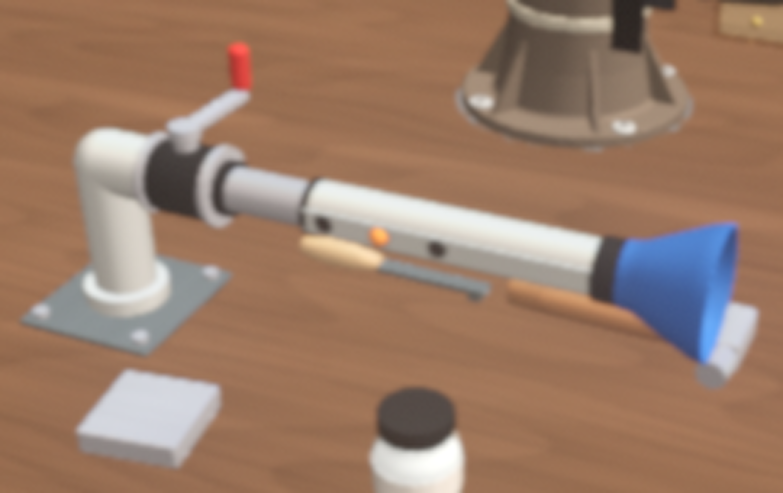

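Both buttons stand out equally, at crop (371,124) and (371,190). One empty hole shows on each side of button a, so the tube is in the second hole. Next is the damper knob.

```bash
python3 -m pendant '[{"x":-0.3,"y":0.4,"z":0,"rx":0,"ry":0,"rz":-0.2,"jaw":0.6},{"x":-1,"y":0.5,"z":0,"rx":0,"ry":0,"rz":-0.94,"jaw":0.6},{"x":-1,"y":0.5,"z":0,"rx":0,"ry":0,"rz":-0.94,"jaw":0.6},{"x":-1,"y":0.5,"z":0,"rx":0,"ry":0,"rz":-0.94,"jaw":0.6},{"x":-1,"y":0.5,"z":0,"rx":0,"ry":0,"rz":-0.94,"jaw":0.6}]'
python3 -c "
from h import *
plan((458,-131,436),3.05)"
```

```text
t: 11.12
eef_pos: [459.3, 16.7, 435.8]
tcp_rot: [-3.141, 0.0, 2.304]
ft_force: [-0.3, -0.3, 0.9]
opening: 0.601
t 11.12 pos [459.3  16.7 435.8] rpy [-3.1414e+00  1.0000e-04  2.3043e+00] F [-0.3 -0.3  0.9] open 0.601
shift [-0.725 -0.666 -0.001] turn [-0.    -0.    -0.949]
```

```bash
python3 -m pendant '[{"x":-0.725,"y":-0.666,"z":0,"rx":0,"ry":0,"rz":-0.95,"jaw":0.5},{"x":-0.725,"y":-0.666,"z":0,"rx":0,"ry":0,"rz":-0.95,"jaw":0.5},{"x":-0.725,"y":-0.666,"z":0,"rx":0,"ry":0,"rz":-0.95,"jaw":0.5},{"x":-0.725,"y":-0.666,"z":0,"rx":0,"ry":0,"rz":-0.95,"jaw":0.5},{"x":-0.725,"y":-0.666,"z":0,"rx":0,"ry":0,"rz":-0.95,"jaw":0.5}]'
python3 - <<'E'
from h import *
s=cam("scene");crop(s,130,50,150,130,5,"pics/s11.png")
plan((458,-131,374),3.05)
print((proj(s,[[458,-131,211],[458,-131,185],[458,-131,246]])-[130,50])*5)
E
```

```text
t: 11.75
eef_pos: [457.2, -130.9, 435.8]
tcp_rot: [-3.141, -0.0, 3.051]
ft_force: [0.3, 0.1, -0.0]
opening: 0.5
t 11.8 pos [ 457.2 -130.6  435.8] rpy [-3.1415e+00 -1.0000e-04  3.0520e+00] F [ 0.8  0.9 -0.9] open 0.499
shift [-0.006 -0.002  0.412] turn [-0.    -0.     0.003]
[[308.47623344 379.08622715]
 [313.57138817 432.73096694]
 [301.39781884 304.56057877]]
```

View pics/s11.png

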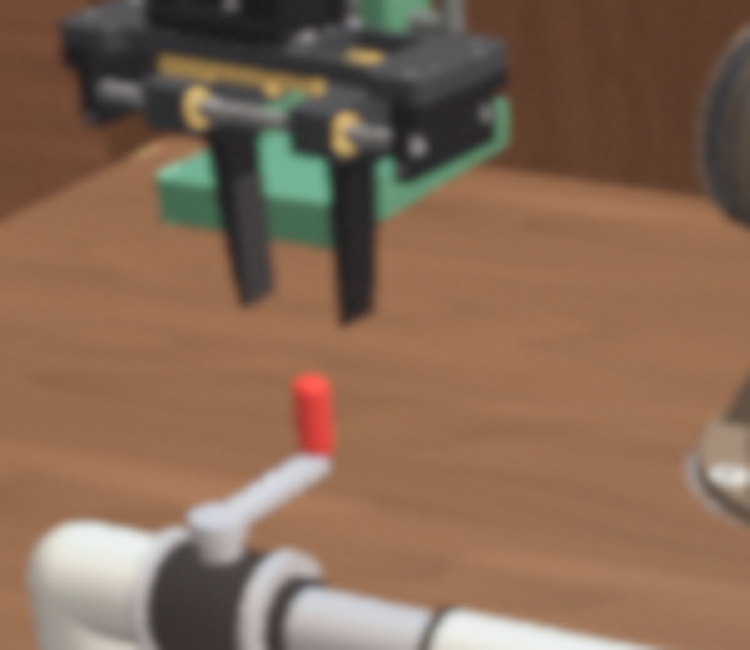

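```bash
python3 -m pendant '[{"x":-0.004,"y":0.007,"z":0.15,"rx":0,"ry":0,"rz":0,"jaw":0.5},{"x":-0.004,"y":0.007,"z":0.3,"rx":0,"ry":0,"rz":0,"jaw":0.5},{"x":-0.004,"y":0.007,"z":0.41,"rx":0,"ry":0,"rz":0,"jaw":0.5},{"x":-0.004,"y":0.007,"z":0.41,"rx":0,"ry":0,"rz":0,"jaw":0.5}]'
python3 -m pendant '[{"x":0,"y":0,"z":0,"rx":0,"ry":0,"rz":0,"jaw":0.24},{"x":0,"y":0,"z":0,"rx":0,"ry":0,"rz":0,"jaw":0.24},{"x":0,"y":0,"z":0,"rx":0,"ry":0,"rz":0,"jaw":0.24},{"x":0,"y":0,"z":0,"rx":0,"ry":0,"rz":0,"jaw":0.24}]'
python3 - <<'E'
from h import *
s=cam("scene");crop(s,130,50,150,130,5,"pics/s12.png")
plan((458,-131,374),3.05)
E
```

```text
t: 12.3
eef_pos: [457.6, -128.7, 373.7]
tcp_rot: [3.141, -0.002, 3.048]
ft_force: [-0.1, 0.4, 0.4]
opening: 0.503
t: 12.8
eef_pos: [457.1, -128.1, 375.1]
tcp_rot: [-3.141, 0.001, 3.05]
ft_force: [-0.5, -1.6, 2.0]
opening: 0.242
t 12.85 pos [ 457.1 -128.1  375. ] rpy [-3.1411e+00  6.0000e-04  3.0496e+00] F [-0.1 -1.7  1.2] open 0.244
shift [-0.008 -0.019  0.007] turn [-0.001  0.001 -0.001]
```

View pics/s12.png

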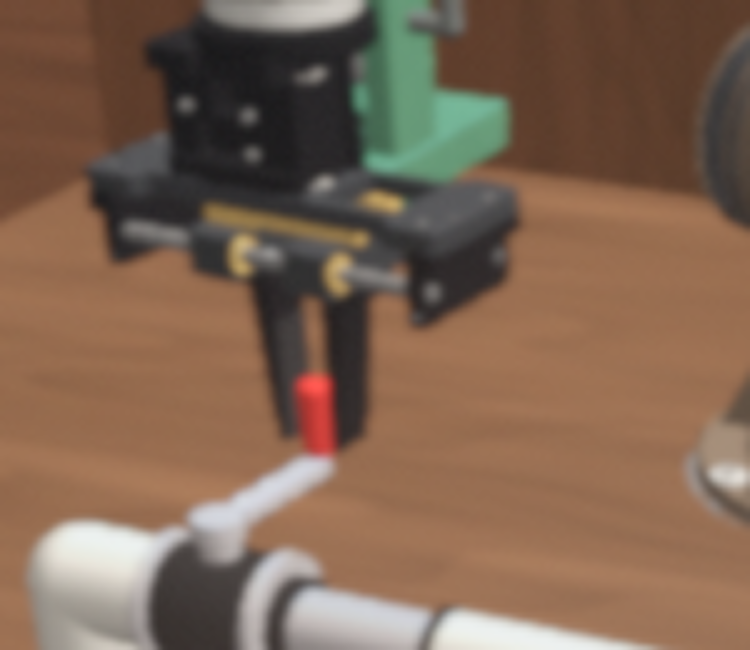

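```bash
cat > arc.py <<'E'
from h import *
import sys
st=env.state(); R=Rn.from_euler("xyz",st["tcp_rot"])
H=R.inv().apply(np.array([531.6,-138,0])-st["eef_pos"]); H[2]=0
print("pos",st["eef_pos"].round(1),"yaw",st["tcp_rot"][2].round(3),"H",H.round(1),"angle",np.arctan2(st["eef_pos"][1]+138,531.6-st["eef_pos"][0]).round(3))
for r in np.arange(0.2,1.01,0.2):
    p=H+Rn.from_rotvec([0,0,r*np.pi/4]).apply(-H); print("rz",r.round(2),(p/150).round(3))
E
python3 arc.py
```

```text
pos [ 457.1 -128.1  375. ] yaw 3.05 H [-74.9  -2.8   0. ] angle 0.132
rz 0.2 [-0.009  0.078  0.   ]
rz 0.4 [-0.03   0.153  0.   ]
rz 0.6 [-0.063  0.225  0.   ]
rz 0.8 [-0.106  0.29   0.   ]
rz 1.0 [-0.16   0.347  0.   ]
```

```bash
python3 -m pendant '[{"x":-0.009,"y":0.078,"z":0,"rx":0,"ry":0,"rz":0.2,"jaw":0.24},{"x":-0.03,"y":0.153,"z":0,"rx":0,"ry":0,"rz":0.4,"jaw":0.24},{"x":-0.063,"y":0.225,"z":0,"rx":0,"ry":0,"rz":0.6,"jaw":0.24},{"x":-0.106,"y":0.29,"z":0,"rx":0,"ry":0,"rz":0.8,"jaw":0.24},{"x":-0.16,"y":0.347,"z":0,"rx":0,"ry":0,"rz":1,"jaw":0.24},{"x":-0.16,"y":0.347,"z":0,"rx":0,"ry":0,"rz":1,"jaw":0.24}]'
python3 arc.py
python3 - <<'E'
from h import *
s=cam("scene");crop(s,130,50,150,130,5,"pics/s13.png")
E
```

```text
t: 13.6
eef_pos: [486.0, -78.1, 374.7]
tcp_rot: [3.141, -0.0, 2.266]
ft_force: [-0.9, 1.1, 0.5]
opening: 0.238
pos [486.  -78.1 374.7] yaw 2.266 H [-75.3  -3.4   0. ] angle 0.92
rz 0.2 [-0.01   0.078  0.   ]
rz 0.4 [-0.031  0.154  0.   ]
rz 0.6 [-0.065  0.225  0.   ]
rz 0.8 [-0.109  0.291  0.   ]
rz 1.0 [-0.163  0.348  0.   ]
```

View pics/s13.png

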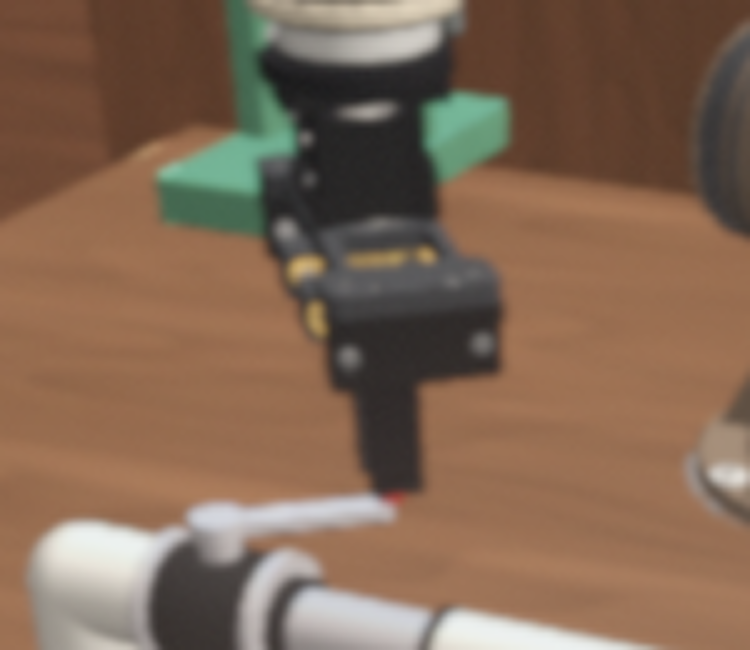

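```bash
python3 -m pendant '[{"x":-0.01,"y":0.078,"z":0,"rx":0,"ry":0,"rz":0.2,"jaw":0.24},{"x":-0.031,"y":0.154,"z":0,"rx":0,"ry":0,"rz":0.4,"jaw":0.24},{"x":-0.065,"y":0.225,"z":0,"rx":0,"ry":0,"rz":0.6,"jaw":0.24},{"x":-0.109,"y":0.291,"z":0,"rx":0,"ry":0,"rz":0.8,"jaw":0.24},{"x":-0.109,"y":0.291,"z":0,"rx":0,"ry":0,"rz":0.8,"jaw":0.24}]'
python3 arc.py
python3 - <<'E'
from h import *
s=cam("scene");crop(s,130,50,150,130,5,"pics/s14.png")
E
```

```text
t: 14.28
eef_pos: [529.8, -63.3, 374.5]
tcp_rot: [-3.141, -0.0, 1.64]
ft_force: [-0.9, -0.5, 0.5]
opening: 0.242
pos [529.8 -63.3 374.5] yaw 1.64 H [-74.7  -3.3   0. ] angle 1.547
rz 0.2 [-0.01   0.078  0.   ]
rz 0.4 [-0.031  0.153  0.   ]
rz 0.6 [-0.064  0.224  0.   ]
rz 0.8 [-0.108  0.289  0.   ]
rz 1.0 [-0.161  0.346  0.   ]
```

View pics/s14.png

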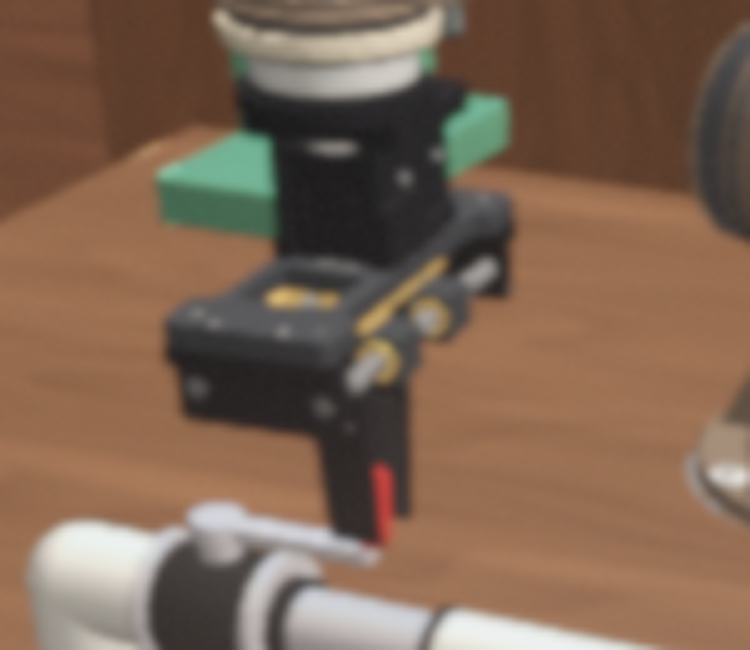

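```bash
python3 -m pendant '[{"x":0,"y":0.015,"z":0,"rx":0,"ry":0,"rz":0.05,"jaw":0.24},{"x":0,"y":0.03,"z":0,"rx":0,"ry":0,"rz":0.1,"jaw":0.24},{"x":0,"y":0.03,"z":0,"rx":0,"ry":0,"rz":0.1,"jaw":0.24}]'
python3 -m pendant '[{"x":0,"y":0.008,"z":0,"rx":0,"ry":0,"rz":0,"jaw":0.24},{"x":0,"y":0.013,"z":0,"rx":0,"ry":0,"rz":0,"jaw":0.24},{"x":0,"y":0.013,"z":0,"rx":0,"ry":0,"rz":0,"jaw":0.24}]'
python3 -m pendant '[{"x":0,"y":0.007,"z":0,"rx":0,"ry":0,"rz":0,"jaw":0.24},{"x":0,"y":0.013,"z":0,"rx":0,"ry":0,"rz":0,"jaw":0.24},{"x":0,"y":0.013,"z":0,"rx":0,"ry":0,"rz":0,"jaw":0.24}]'
```

```text
t: 14.7
eef_pos: [533.8, -63.0, 374.7]
tcp_rot: [-3.141, 0.0, 1.561]
ft_force: [-0.4, -0.7, -0.1]
opening: 0.241
t: 15.08
eef_pos: [535.3, -62.9, 374.5]
tcp_rot: [-3.138, -0.0, 1.56]
ft_force: [-8.6, -1.9, 2.3]
opening: 0.237
t: 15.45
eef_pos: [536.3, -62.9, 374.3]
tcp_rot: [-3.134, -0.0, 1.56]
ft_force: [-16.1, -2.7, 6.8]
opening: 0.243
```

The force has risen to 16 N, so the lever is hard against its stop. I'll back off to mid-gap, open and lift.

```bash
python3 -m pendant '[{"x":0,"y":-0.012,"z":0,"rx":0,"ry":0,"rz":0,"jaw":0.24},{"x":0,"y":-0.025,"z":0,"rx":0,"ry":0,"rz":0,"jaw":0.24},{"x":0,"y":-0.025,"z":0,"rx":0,"ry":0,"rz":0,"jaw":0.5},{"x":0,"y":-0.025,"z":0,"rx":0,"ry":0,"rz":0,"jaw":0.5},{"x":0,"y":-0.025,"z":0,"rx":0,"ry":0,"rz":0,"jaw":0.5},{"x":0,"y":-0.025,"z":-0.2,"rx":0,"ry":0,"rz":0,"jaw":0.5},{"x":0,"y":-0.025,"z":-0.5,"rx":0,"ry":0,"rz":0,"jaw":0.5},{"x":0,"y":-0.3,"z":-0.6,"rx":0,"ry":0,"rz":0,"jaw":0.5},{"x":0,"y":-0.7,"z":-0.6,"rx":0,"ry":0,"rz":0,"jaw":0.5},{"x":0,"y":-0.85,"z":-0.6,"rx":0,"ry":0,"rz":0,"jaw":0.5}]'
python3 -m pendant '[{"x":-0.9,"y":0,"z":0,"rx":0,"ry":0,"rz":0,"jaw":0.5},{"x":-0.9,"y":0,"z":0,"rx":0,"ry":0,"rz":0,"jaw":0.5},{"x":-0.9,"y":0,"z":0,"rx":0,"ry":0,"rz":0,"jaw":0.5},{"x":-0.9,"y":0,"z":0,"rx":0,"ry":0,"rz":0,"jaw":0.5}]'
python3 - <<'E'
from h import *
c=cam("top"); cv2.imwrite("pics/t15.png",cv2.resize(c["img"][150:350,200:500,::-1],None,fx=2.6,fy=2.6,interpolation=cv2.INTER_CUBIC))
s=cam("scene");crop(s,110,110,270,170,2.9,"pics/s15.png")
print(env.state()["t"])
E
```

```text
t: 16.7
eef_pos: [408.2, -60.7, 465.0]
tcp_rot: [3.141, 0.0, 1.557]
ft_force: [0.6, -0.7, 0.8]
opening: 0.499
t: 17.2
eef_pos: [408.8, -196.3, 464.5]
tcp_rot: [-3.141, -0.0, 1.556]
ft_force: [0.1, 0.4, -0.2]
opening: 0.502
17.3
```

View pics/t15.png

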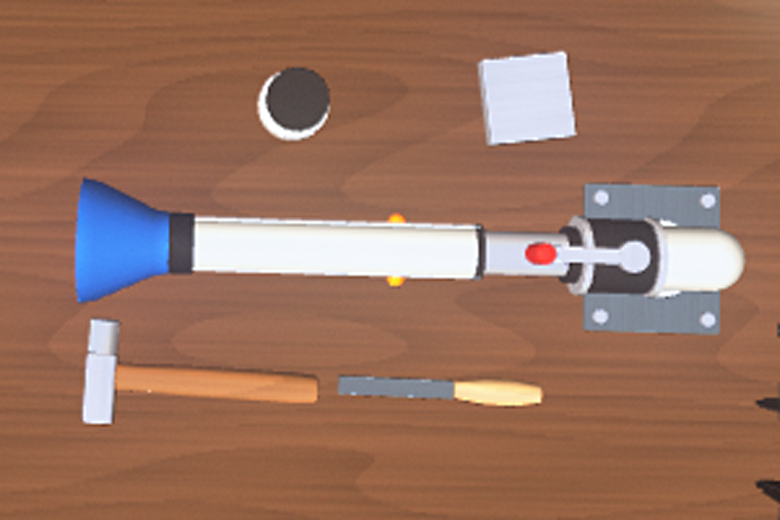

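View pics/s15.png

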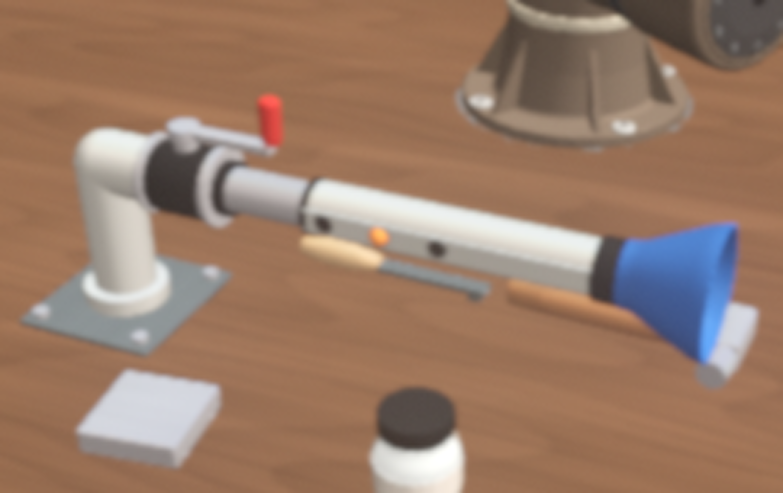

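The lever lies along the duct (knob at (541,253), hub at (633,257)). Both buttons are out, and the tools look unmoved. One numeric check, then I'll hand in.

Run:
```python
from h import *
c=cam("top"); s=cam("scene")
for k,u,v in((c,200+539/2.6,150+253/2.6),(s,110+270/2.9,110+99/2.9)):
    p=ray(k,u,v,211); print(p.round(1), np.arctan2(p[1]+138,531.6-p[0])+0.008)
a=cv2.imread("pics/top0.png").astype(int); d=np.abs(a-c["img"][:,:,::-1]).max(2)
for n,(x0,y0,x1,y1) in dict(jar=(295,172,332,208),block=(380,165,425,210),hammer=(228,270,325,318),file=(328,292,412,310)).items(): print(n,(d[y0:y1,x0:x1]>40).sum())
```

```text
[532.3 -60.  211. ] 1.5875642889893542
[533.4 -60.1 211. ] 1.6025440899402061
jar 0
block 0
hammer 0
file 0
```

```bash
python3 -c "
from cell import env
print(env.job_done(), env.state()['t'])"
```

```text
the job is handed in; nothing more can be done
the job is handed in; nothing more can be done
```

The dust hood is one hole closer to the vise and the damper is fully open. I handed the job in at about 17.4 s on the robot's clock, against the 48 s limit.

- **Tube:** I pinched both buttons flush (jaws stopped at about 41 mm) and drew the tube out about 45 mm. The last pictures show both orange buttons out, with one empty hole on each side of the visible button. A gentle pull before letting go met 7 N, so the tube is locked.
- **Damper:** I caged the red knob between the fingers and swung it round until the force rose to 16 N against the stop. Afterwards the cameras measured the lever at 1.59 and 1.60 rad, which matches the nominal 1.571 within measuring error.
- **Tools:** Comparing the top camera pictures from before and after shows no change at the jar, block, hammer or file. The gripper is clear of everything.

**Checks that disagreed:**
- The two cameras differed by about 2–4 mm along the wand. I used the scene camera's view of the fingertips to settle it.
- While gripped, the tube gave about 1.6 mm back and forth at only ±2.5 N, more than the stated 0.5 mm play. I put this down to give in the pads or the arm, because the force did rise when I pulled further.
- My first move command was refused as invalid input because its rows left out some values. Nothing moved.

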